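# Index the repair turntable to its next hole

### The job

Turn the repair turntable, with the audio module clamped on it, one station on: pull up the red spring plunger knob, swing the stage counterclockwise (seen from above) to the next hole, and let the plunger drop fully home there so that the stage is locked, not in the hole after it. The next hole is in the hand-set brass segment, so feel for it; lead the knob gently, never forcing the pin against the ring or the side of a hole, and leave the other things on the bench where they are.

Things in the scene. Friction and masses are not known exactly. Their poses are not given: they have to be found in the camera images.
- turntable: Round dark steel base, diameter 256 mm, fixed to the bench; origin at the centre of its underside on the bench, on the stage's vertical axis, z up. At the start the plunger stands 30 degrees clockwise (seen from above) of its x axis. It carries the ring, stage and plunger.
- ring (a point): Point on the stage's axis, 30 mm over the bench, level with the top of the index ring (97 to 123 mm from the axis): a fixed steel part with the starting hole, and flush over it a brass segment with two holes. The next hole is the first brass one, 34 to 56 degrees counterclockwise of the starting hole, set anew each time and not measured; the second brass hole is 30 degrees beyond it.
- stage (a joint): Angle of the stage, rad, positive counterclockwise seen from above, 0 at the starting hole; turns from -0.6 to 1.6 with the plunger out, against light friction (about 1 N at the knob), and stays where it is left. An aluminium disc, diameter 180 mm, top 42 mm over the bench, with a clamped audio module (up to 100 mm over the bench, within 80 mm of the axis) and a red ear with the plunger.
- plunger (a joint): How far the plunger is pulled up, m: 0 fully down in a hole, about 0.009 with the pin's tip resting on top of the ring, 0.014 the upper stop. A spring pushes it down with about 5 N at 0 and 8 N at 0.014. Resting on the ring the pin slides along (1 to 2 N more at the knob, no drop between the holes) until it springs down into a hole and the stage is stopped dead.
- index_pin: Steel pin of the plunger; origin at its tip, 110 mm from the stage's axis, under the knob; 21 mm over the bench when fully down. The pin is 8 mm in diameter with a round tip; the holes are 10.5 mm square, centred 110 mm from the axis, so a seated pin has about 1 mm of play either way.
- knob (a point): Centre of the knob's top, 110 mm from the stage's axis, 85 mm over the bench when the plunger is fully down. The red knob is an upright cylinder, 24 mm in diameter, 20 mm tall (plus a 1 mm cap). Below it stands a steel barrel, 16 mm in diameter, top 62 mm over the bench, on the red ear (26 mm wide, top 44 mm over the bench).
- screwdriver: Screwdriver, 170 mm long, lying on the bench; leave alone.
- transformer: Small steel and copper transformer, 42 x 48 x 34 mm, origin at the centre of its underside; leave alone.
- spare_module: Spare audio module, grey metal box 134 x 54 x 45 mm with a black front, origin at the centre of its underside; leave alone.
- parts_tray: Blue two-compartment tray, 90 x 70 x 25 mm, origin at the centre of its underside; leave alone.
- screw_jar: Amber jar with black lid, 44 mm in diameter, 50 mm tall, origin at the centre of its underside; leave alone.
- tape_ring: Black ring, 56 mm outside diameter, 22 mm tall, lying flat, origin at the centre of its underside; leave alone.
- breadboard: White prototyping board with a few parts, 55 x 83 mm, 17 mm tall, origin at the centre of its underside; leave alone.

How it is judged:
By the outcome, as a careful person would: the job done as asked, in the order asked, and still so for the second after the job is handed in, with the robot touching nothing.
It also fails if it takes over 48 s, if anything falls off the work surface, if the arm or the gripper's body presses on something with over 40 N, if the wrist force passes 120 N, or if a joint passes its speed limit or range.

### The arm

A 6-joint arm with a two-finger parallel gripper is mounted at the origin on the work surface. World frame = base frame: x ahead of the robot, y to its left, z up, the work surface at z = 0. Lengths are in m, angles in rad, forces in N, time in s.
With the tool pointing down it reaches from about 0.35 to 0.85 m from the base axis. Payload 8.1 kg.
Tool frame: the origin (TCP) lies on the centre line of the jaws, within the pads' length; the fingertips stand robot.tip_reach ahead of it and the grasp point (between the pads) lies 5 mm behind it (robot.tip_reach is the distance from the TCP to the fingertips, in m); z points along the fingers, y is the direction in which the jaws open and shut (so a half turn about z gives the same grasp; the last joint's range is limited). The gripper opens to 93 mm and grips with 3 to 60 N. Pads are 15 mm wide; open, the fingers measure 128 mm over their backs; the gripper's body (75 mm by 188 mm) begins 65 mm behind the grasp point.
Start: joints at [-1.427, 0.13, 1.488, -0, 1.523, -0.085], TCP at [0.136, -0.584, 0.233] pointing down, gripper open.
Joint ranges: [-2.96, 2.96], [-0.89, 2.26], [0.02, 2.5], [-1.34, 4.48], [0, 2.73], [-2.66, 2.66]. Speed limits (rad/s): [2.39, 2.39, 2.79, 3.14, 3.14, 3.14].

### API

Orientations are given as a rotation vector (axis times angle).
In Python, from plant import sensors, read_camera, robot gives the robot as it stands.
- The arm moves only by the tool play_rows, never from a script. Its argument "series" is a list that holds one entry, the list of rows, each a list of 5 numbers: the closure, from -1 (fully open) to 1 (shut), then the shift along the world's x, y, z in m, then the turn about the world's z in rad. A call has 1 to 8 rows; each row is the pose to reach, as a shift and turn from the pose commanded when the call began; what a row does not reach only later rows make up. A row lasts 1/10 s, in which the tool goes at most 50 mm and 8.59 degrees, less where a joint would pass 70% of its speed; a pose out of reach is approached as far as the arm can. A call with a gripper value outside its range is refused whole. The fingers move at their own pace and stop on an object; "force" is the grip in N (left out, the last holds). Time passes only in rows, so rows that repeat a pose let the fingers close. It gives the time, the measured TCP pose, the force and the opening at its end, in the units of the state.
- sensors.read_state(): the state, without advancing time (a new reading comes with each control period).
- read_camera(name): name is "scene" or "top"; returns a dict with "color" (400x640x3 uint8, red, green, blue), "range_z" (400x640 float32, m along the optical axis (not along the pixel's ray), 0 where there is no reading), "intrinsics" (3x3 intrinsics, pixels), "D" ([k1, k2, p1, p2, k3] as OpenCV has them; the pictures are not rectified), "rvec" (rotation vector, rad) and "tvec" (3), from world to camera coordinates, as OpenCV has them. Camera axes: x right, y down, z forward; pixel columns grow to the right and rows downward; lengths in m; the calibration is good to about 2 mm. A picture is of the moment at which its call begins.
- robot.close_job(): hands the job in, once; it reports no verdict.
The state is a dict: "t": time; "q": joint angles; "dq": joint speeds; "joint_torque": joint torques, N m; "tool_pos": TCP position; "orientation": TCP orientation; "force": force on the tool from outside, world axes, zero at the start; "wrist_torque": the same for the moment, N m; "opening": finger opening in m.
Only numpy, scipy, OpenCV 4.12 (cv2) and the standard library are available. Lean on these libraries where they do the work, as an engineer would, in place of code of your own. Each camera call takes 0.05 s, during which the arm holds its last target.

## Working session

There is one attempt and no reset: what is moved stays moved. The work goes in short steps, Python scripts to look and compute and a tool call to move; the robot and the scene stay as the last step left them, time stands still between calls to the robot, and variables do not carry over. Pictures are saved under pics/ and viewed, and the job is handed in when it is done.

Besides the shell and the picture viewer there is one more tool, called after "Request:" in YAML: its name, and indented under it one key for each argument. play_rows: Moves the arm, as the interface text tells. Its arguments: {"type":"object","properties":{"series":{"type":"array","items":{"type":"array","items":{"type":"array","items":{"type":"number"}}}},"force":{"type":"number"}},"required":["series"]}

```bash
mkdir -p pics; cat > h.py <<'E'
import numpy as np,cv2
from plant import sensors,read_camera,robot
def grab(n):
    c=read_camera(n); np.savez('cam_'+n+'.npz',**c); return c
def load(n): return dict(np.load('cam_'+n+'.npz'))
def ray(c,u,v):
    p=cv2.undistortPoints(np.array([[[u,v]]],float),c['intrinsics'],c['D']).ravel()
    R=cv2.Rodrigues(c['rvec'])[0]; o=-R.T@c['tvec'].ravel(); d=R.T@np.array([p[0],p[1],1.]); return o,d
def atz(c,u,v,z):
    o,d=ray(c,u,v); return o+d*(z-o[2])/d[2]
def deep(c,u,v):
    o,d=ray(c,u,v); return o+d*c['range_z'][int(round(v)),int(round(u))]
def tri(a,b):
    (o1,d1),(o2,d2)=a,b
    A=np.stack([d1,-d2],1); s=np.linalg.lstsq(A,o2-o1,rcond=None)[0]
    p=o1+d1*s[0];q=o2+d2*s[1]; return (p+q)/2,np.linalg.norm(p-q)
E
python3 - <<'E'
from h import *
for n in('scene','top'):
    c=grab(n); cv2.imwrite(f'pics/{n}0.png',c['color'][:,:,::-1])
    R=cv2.Rodrigues(c['rvec'])[0]; print(n,(-R.T@c['tvec'].ravel()).round(3))
s=sensors.read_state(); print(s); print(robot.tip_reach)
E
```

```text
scene [ 0.982 -0.377  0.982]
top [0.504 0.035 1.27 ]
{'t': 0.1, 'q': array([-1.42741047e+00,  1.31069228e-01,  1.48919485e+00, -5.22780710e-06,
        1.52298167e+00, -8.54429944e-02]), 'dq': array([ 2.57204969e-04, -1.18269922e-03, -2.49948437e-03, -2.14970480e-05,
        1.50751996e-03, -1.93298958e-04]), 'joint_torque': array([ 6.45379369e-04, -5.61344719e+01, -4.93098342e+01,  7.71530997e-02,
        2.91447993e-02, -8.06269441e-05]), 'tool_pos': array([ 0.13602612, -0.5838698 ,  0.23168869]), 'orientation': array([-3.11941083e+00, -3.58471575e-01,  8.33733918e-05]), 'force': array([-0.36817506,  0.42692118,  0.91732952]), 'wrist_torque': array([-0.03925728,  0.01148173,  0.01070006]), 'opening': 0.09346586617183338}
0.014
```

View pics/scene0.png

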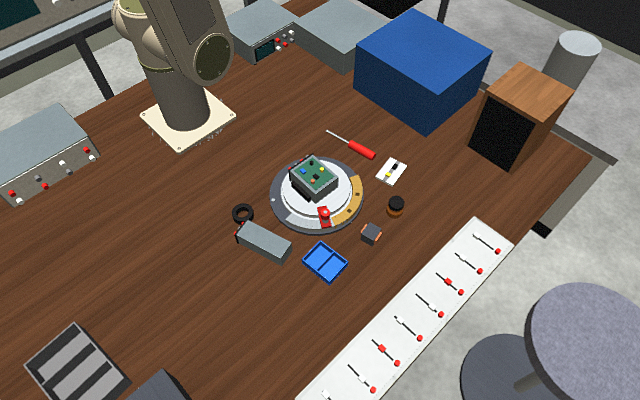

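View pics/top0.png

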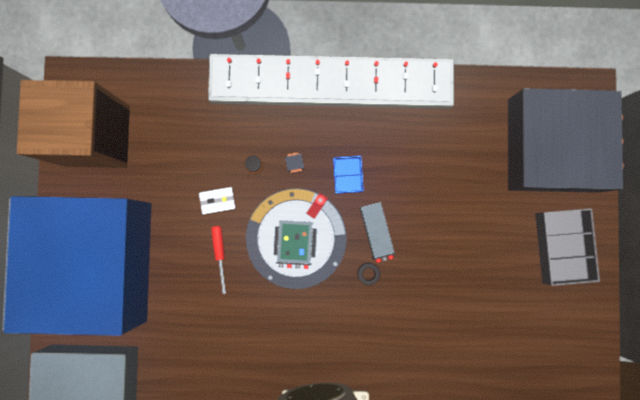

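```bash
python3 - <<'E'
from h import *
t=load('top');s=load('scene')
cv2.imwrite('pics/top1.png',cv2.resize(t['color'][140:300,190:400,::-1],None,fx=3.7,fy=3.7,interpolation=cv2.INTER_CUBIC))
cv2.imwrite('pics/sc1.png',cv2.resize(s['color'][140:290,220:420,::-1],None,fx=4,fy=4,interpolation=cv2.INTER_CUBIC))
E
```

```text
(no output)
```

View pics/top1.png

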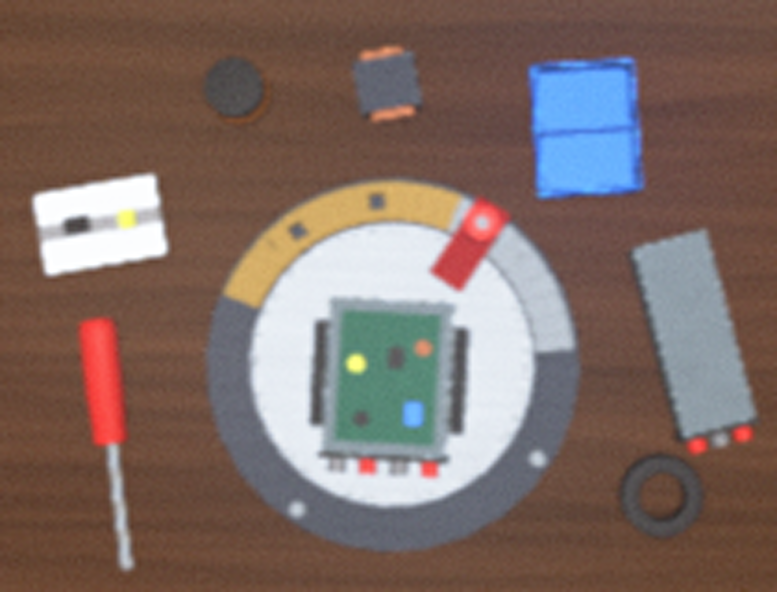

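View pics/sc1.png

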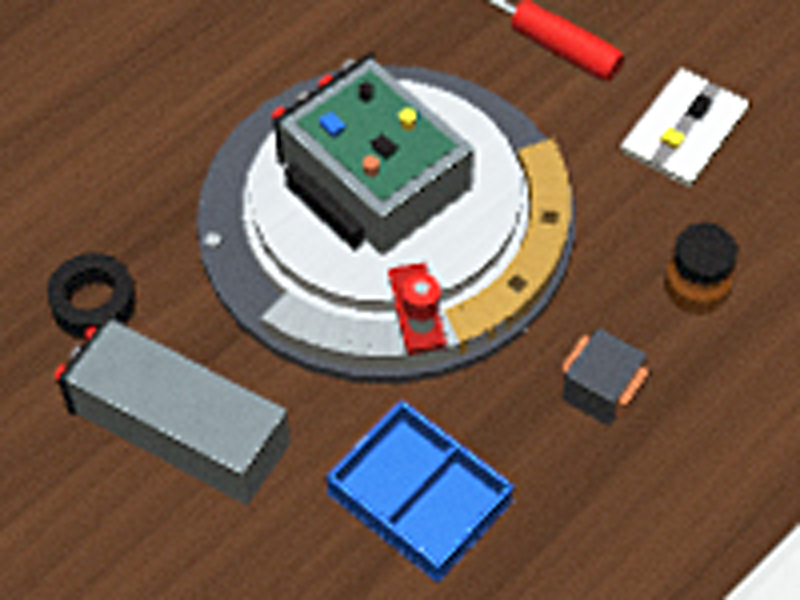

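The pictures show the turntable with the knob's cap at (482,222) in the top crop and (421,290) in the scene crop. The first brass hole is at (376,202) and (518,284), the second at (297,230) and (550,217). I'll triangulate these.

```bash
python3 - <<'E'
from h import *
t=load('top');s=load('scene')
T=lambda x,y:((x+.5)/3.7-.5+190,(y+.5)/3.7-.5+140)
S=lambda x,y:((x+.5)/4-.5+220,(y+.5)/4-.5+140)
for n,a,b in(('knob',(482,222),(421,290)),('h1',(376,202),(518,284)),('h2',(297,230),(550,217))):
    p,e=tri(ray(t,*T(*a)),ray(s,*S(*b))); print(n,p.round(4),'gap',e.round(4),deep(t,*T(*a)).round(4),deep(s,*S(*b)).round(4))
# axis: fit circle on disc top by stage points in depth
c=t; pts=[]
for v in range(180,295):
  for u in range(240,350):
    p=deep(c,u,v)
    if .036<p[2]<.047: pts.append((u,v,*p))
P=np.array(pts); 
m=np.zeros((400,640),np.uint8); m[P[:,1].astype(int),P[:,0].astype(int)]=1
cs=max(cv2.findContours(m,cv2.RETR_EXTERNAL,cv2.CHAIN_APPROX_NONE)[0],key=cv2.contourArea)
print(P[:,4].mean())
E3=[atz(c,*q,.042)[:2] for q in cs[:,0].astype(float)]; E3=np.array(E3)
A=lambda X:np.linalg.lstsq(np.c_[2*X,np.ones(len(X))],(X**2).sum(1),rcond=None)[0]
w=E3
for i in range(6):
    x=A(w); r=np.sqrt(x[2]+x[0]**2+x[1]**2); d=np.hypot(*(E3-x[:2]).T)-r; w=E3[abs(d)<.003]
print('axis',x[:2],r,len(w),len(E3))
ax=x[:2]
hs=[atz(t,*T(*q),z)[:2] for q,z in(((482,222),.086),((376,202),.03),((297,230),.03))]+[atz(s,*S(*q),z)[:2] for q,z in(((421,290),.086),((518,284),.03),((550,217),.03))]
for h in hs: d=h-ax; print(h.round(4),np.hypot(*d).round(4),np.degrees(np.arctan2(d[1],d[0])).round(2))
E
```

```text
knob [0.5816 0.0233 0.0795] gap 0.0 [0.5811 0.0234 0.0871] [0.5846 0.0203 0.0863]
h1 [0.5976 0.0953 0.0249] gap 0.0009 [0.5983 0.0956 0.0116] [0.5953 0.0988 0.0183]
h2 [0.5771 0.1479 0.0265] gap 0.0001 [0.578  0.1493 0.0124] [0.5735 0.1525 0.0181]
0.041477764040495024
axis [0.48805921 0.08103069] 0.08834498372648691 197 222
[0.5811 0.0233] 0.1095 -31.79
[0.5969 0.0947] 0.1097 7.17
[0.5769 0.1477] 0.1111 36.86
[0.5845 0.0204] 0.1139 -32.16
[0.6    0.0931] 0.1126 6.15
[0.5785 0.146 ] 0.1114 35.68
```

Request:
play_rows:
  series:
    - [[-1, 0.223, 0.303, -0.03, -0.4], [-1, 0.223, 0.303, -0.03, -0.4], [-1, 0.223, 0.303, -0.03, -0.4], [-1, 0.223, 0.303, -0.03, -0.4], [-1, 0.223, 0.303, -0.03, -0.4], [-1, 0.223, 0.303, -0.03, -0.4], [-1, 0.223, 0.303, -0.03, -0.4], [-1, 0.223, 0.303, -0.03, -0.4]]
  force: 20

```text
t: 0.9
tool_pos: [0.3603, -0.2782, 0.202]
orientation: [-3.129, 0.265, 0.0]
force: [0.3, -0.5, 0.2]
opening: 0.0934
```

Request:
play_rows:
  series:
    - [[-1, 0.2225, 0.3035, -0.053, -0.386], [-1, 0.2225, 0.3035, -0.053, -0.386], [-1, 0.2225, 0.3035, -0.053, -0.386], [-1, 0.2225, 0.3035, -0.053, -0.386], [-1, 0.2225, 0.3035, -0.053, -0.386], [-1, 0.2225, 0.3035, -0.053, -0.386], [-1, 0.2225, 0.3035, -0.053, -0.386], [-1, 0.2225, 0.3035, -0.053, -0.386]]

```text
t: 1.7
tool_pos: [0.5823, 0.0242, 0.1489]
orientation: [3.02, -0.863, -0.001]
force: [0.7, -1.2, 0.0]
opening: 0.0931
```

```bash
python3 - <<'E'
from h import *
s=sensors.read_state();print(s['tool_pos'],s['orientation'],s['q'])
for n in('scene','top'): grab(n)
t=load('top');s=load('scene')
cv2.imwrite('pics/top2.png',cv2.resize(t['color'][140:300,190:400,::-1],None,fx=3.7,fy=3.7,interpolation=cv2.INTER_CUBIC))
cv2.imwrite('pics/sc2.png',cv2.resize(s['color'][120:270,220:420,::-1],None,fx=4,fy=4,interpolation=cv2.INTER_CUBIC))
E
```

```text
[0.58225415 0.02420707 0.1488868 ] [ 3.02041536e+00 -8.63428437e-01 -7.47774658e-04] [-4.63743402e-02  1.38307767e-01  1.63440547e+00 -7.57754244e-05
  1.36938615e+00  2.08131356e+00]
```

View pics/sc2.png

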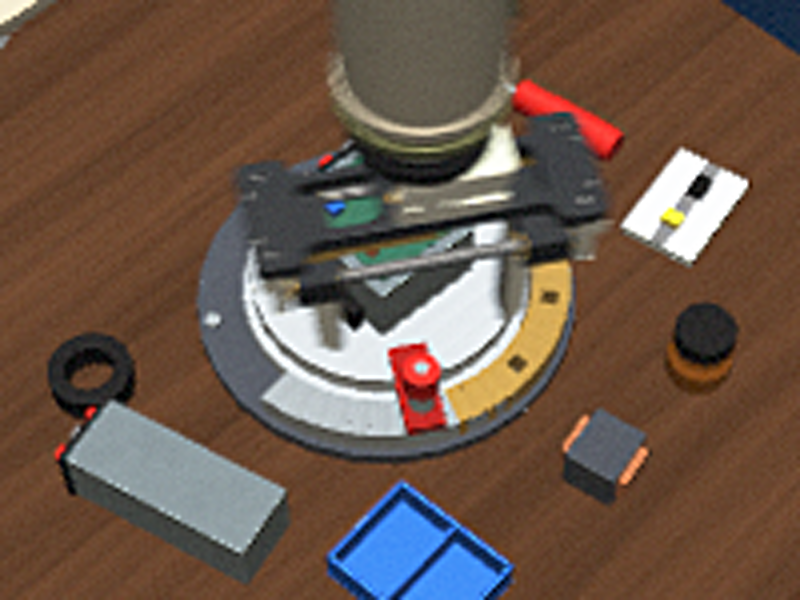

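View pics/top2.png

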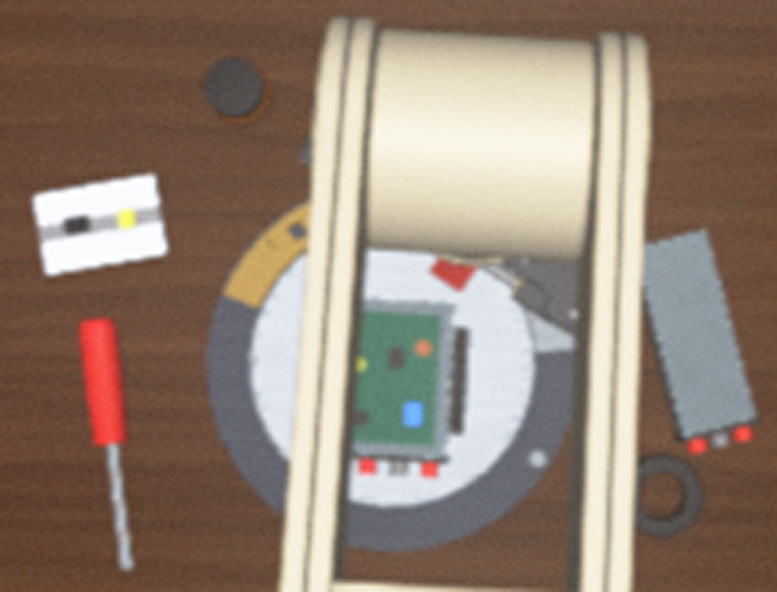

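```bash
python3 - <<'E'
from h import *
s=sensors.read_state();print(s['tool_pos'],s['dq'].round(3))
c=load('scene')
p=s['tool_pos'];t=np.array([np.cos(np.radians(58.2)),np.sin(np.radians(58.2)),0])
for q in(p-[0,0,.014],p-[0,0,.014]+t*.055,p-[0,0,.014]-t*.055,np.array([.5815,.0225,.086])):
    u=cv2.projectPoints(q.reshape(1,3),c['rvec'],c['tvec'],c['intrinsics'],c['D'])[0].ravel(); print(((u-[220,120]+.5)*4-.5).round(0))
E
```

```text
[0.5823726  0.02705915 0.14703795] [-0.071 -0.064  0.049 -0.038  0.033 -0.07 ]
[427. 318.]
[518. 301.]
[335. 335.]
[420. 365.]
```

Request:
play_rows:
  series:
    - [[-1, 0, 0, -0.04, 0], [-1, 0, 0, -0.08, 0], [-1, 0, 0, -0.08, 0], [-1, 0, 0, -0.08, 0]]

```text
t: 2.2
tool_pos: [0.5805, 0.0218, 0.0693]
orientation: [3.02, -0.864, -0.004]
force: [0.1, -0.4, 0.6]
opening: 0.0934
```

```bash
python3 - <<'E'
from h import *
s=sensors.read_state();print(s['tool_pos'],s['orientation'],s['force'])
s=grab('scene')
cv2.imwrite('pics/sc3.png',cv2.resize(s['color'][140:260,250:410,::-1],None,fx=5,fy=5,interpolation=cv2.INTER_CUBIC))
E
```

```text
[0.58051378 0.02176307 0.06934923] [ 3.01962503 -0.86441003 -0.00407736] [ 0.14426612 -0.43886602  0.62035252]
```

View pics/sc3.png

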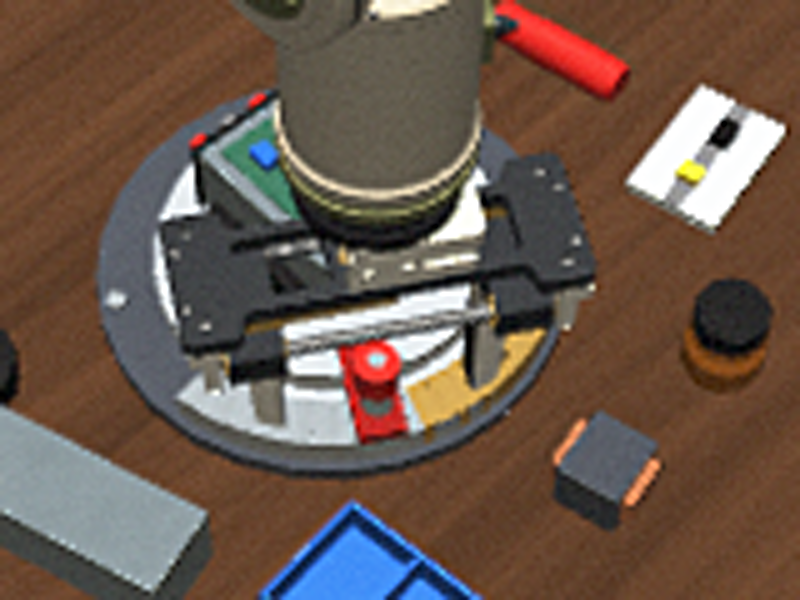

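The knob sits between the fingers, at (376,360) with the fingers at (270,400) and (487,350). I'll close most of the way and check the centring.

Request:
play_rows:
  series:
    - [[0.33, 0, 0, 0, 0], [0.33, 0, 0, 0, 0], [0.33, 0, 0, 0, 0], [0.33, 0, 0, 0, 0], [0.33, 0, 0, 0, 0]]
  force: 10

```text
t: 2.75
tool_pos: [0.5818, 0.0221, 0.07]
orientation: [-3.02, 0.864, -0.001]
force: [0.2, 0.0, 0.6]
opening: 0.0574
```

```bash
python3 - <<'E'
from h import *
s=sensors.read_state();print(s['tool_pos'],s['orientation'],s['force'],s['opening'])
s=grab('scene')
cv2.imwrite('pics/sc4.png',cv2.resize(s['color'][185:245,285:365,::-1],None,fx=10,fy=10,interpolation=cv2.INTER_CUBIC))
E
```

```text
[0.58178599 0.02212221 0.06998857] [-3.02034205e+00  8.63885724e-01 -7.70317512e-04] [0.17665893 0.04755428 0.55135006] 0.05737079955899486
```

View pics/sc4.png

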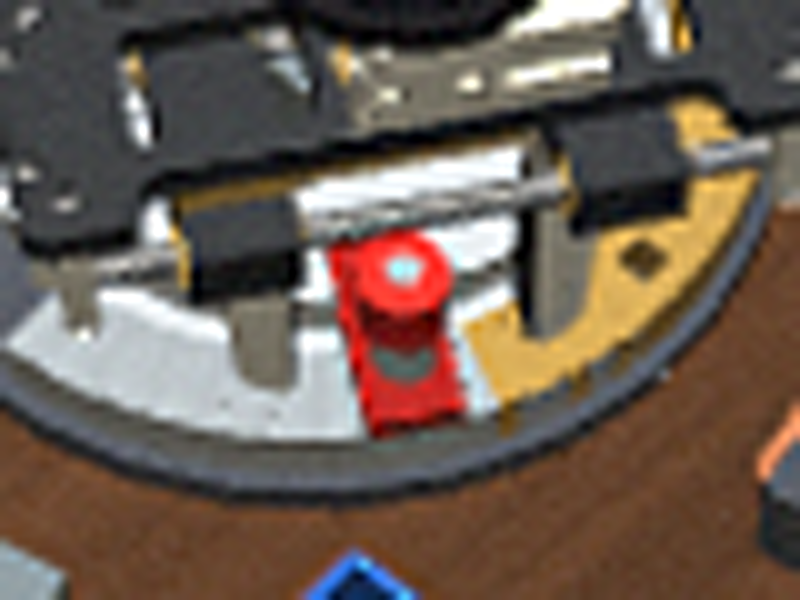

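Request:
play_rows:
  series:
    - [[0.4, 0, 0, 0, 0], [0.4, 0, 0, 0, 0], [0.4, 0, 0, 0, 0], [0.4, 0, 0, 0, 0], [0.4, 0, 0, 0, 0]]
  force: 10

```text
t: 3.3
tool_pos: [0.5816, 0.0221, 0.0696]
orientation: [3.02, -0.864, -0.0]
force: [-0.5, 0.1, 0.4]
opening: 0.028
```

```bash
python3 - <<'E'
from h import *
s=sensors.read_state();print(s['tool_pos'],s['orientation'],s['force'],s['opening'])
s=grab('scene')
cv2.imwrite('pics/sc5.png',cv2.resize(s['color'][185:245,285:365,::-1],None,fx=10,fy=10,interpolation=cv2.INTER_CUBIC))
E
```

```text
[0.5815992  0.02211731 0.06961371] [ 3.02044272e+00 -8.63948042e-01 -6.20117123e-05] [-0.52842803  0.07962954  0.38919622] 0.027972117839615722
```

View pics/sc5.png

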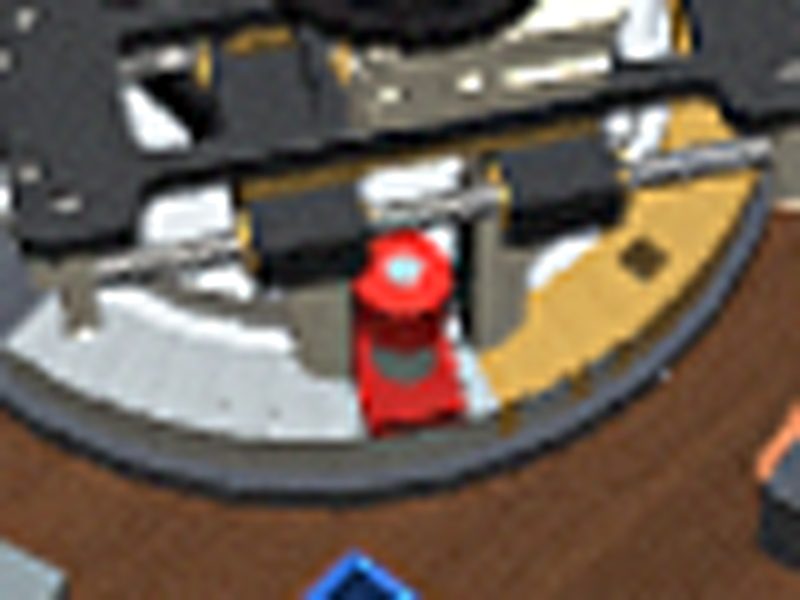

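Request:
play_rows:
  series:
    - [[0.4, 0.0003, -0.0023, 0, 0], [0.4, 0.0003, -0.0023, 0, 0], [0.6, 0.0003, -0.0023, 0, 0], [0.6, 0.0003, -0.0023, 0, 0], [0.6, 0.0003, -0.0023, 0, 0]]
  force: 8

```text
t: 3.85
tool_pos: [0.5823, 0.0201, 0.0697]
orientation: [-3.02, 0.864, -0.001]
force: [3.3, 2.1, -1.9]
opening: 0.0238
```

```bash
python3 - <<'E'
from h import *
s=sensors.read_state();print(s['tool_pos'],s['orientation'],s['force'],s['opening'],s['wrist_torque'])
s=grab('scene')
cv2.imwrite('pics/sc6.png',cv2.resize(s['color'][185:245,285:365,::-1],None,fx=10,fy=10,interpolation=cv2.INTER_CUBIC))
E
```

```text
[0.58227511 0.02008657 0.06971826] [-3.01997821e+00  8.63706827e-01 -1.10342050e-03] [ 3.33455053  2.12524483 -1.86212522] 0.023815285379750487 [ 0.36158639 -0.52423814 -0.04763487]
```

View pics/sc6.png

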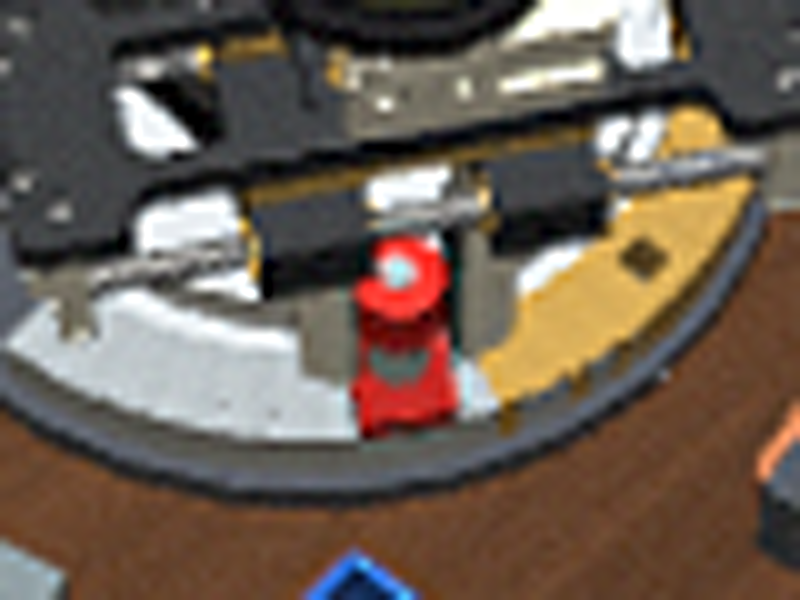

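Request:
play_rows:
  series:
    - [[0.6, 0.0005, 0.0008, 0, 0], [0.6, 0.0005, 0.0008, 0, 0], [0.6, 0.0005, 0.0008, 0, 0]]
  force: 15

```text
t: 4.2
tool_pos: [0.5824, 0.0204, 0.0697]
orientation: [3.02, -0.864, 0.0]
force: [2.8, -0.8, -0.0]
opening: 0.0236
```

Request:
play_rows:
  series:
    - [[0.6, 0, 0, 0.003, 0], [0.6, 0, 0, 0.006, 0], [0.6, 0, 0, 0.009, 0], [0.6, 0, 0, 0.012, 0], [0.6, 0, 0, 0.012, 0], [0.6, 0, 0, 0.012, 0]]

```text
t: 4.8
tool_pos: [0.5822, 0.0201, 0.0809]
orientation: [3.02, -0.864, -0.001]
force: [3.4, -2.9, -7.7]
opening: 0.0234
```

```bash
python3 - <<'E'
from h import *
s=sensors.read_state();print(s['tool_pos'],s['orientation'],s['force'],s['opening'],s['wrist_torque'])
s=grab('scene')
cv2.imwrite('pics/sc7.png',cv2.resize(s['color'][185:245,285:365,::-1],None,fx=10,fy=10,interpolation=cv2.INTER_CUBIC))
E
```

```text
[0.58216278 0.0201476  0.08093574] [ 3.01965771e+00 -8.64213119e-01 -5.12777156e-04] [ 3.37511227 -2.88954142 -7.74793332] 0.02337184004146702 [-0.45488306 -0.82741975  0.00317621]
```

View pics/sc7.png

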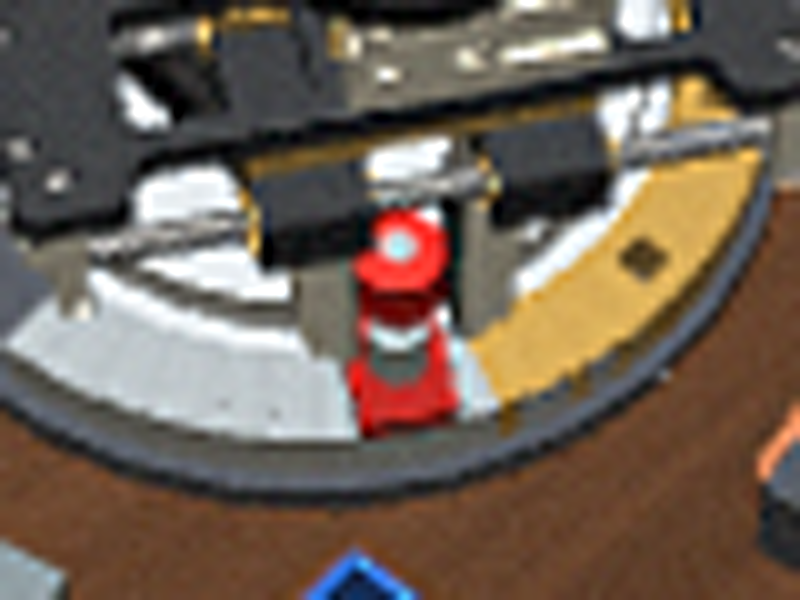

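```bash
python3 - <<'E'
from h import *
ax=np.array([.4895,.0795]);p=np.array([.5823,.0202]);d=p-ax
for a in range(0,46,3):
    r=np.radians(a);R=np.array([[np.cos(r),-np.sin(r)],[np.sin(r),np.cos(r)]]);print(a,(ax+R@d-p).round(4),r.round(3))
E
```

```text
0 [ 0. -0.] 0.0
3 [0.003  0.0049] 0.052
6 [0.0057 0.01  ] 0.105
9 [0.0081 0.0152] 0.157
12 [0.0103 0.0206] 0.209
15 [0.0122 0.026 ] 0.262
18 [0.0138 0.0316] 0.314
21 [0.0151 0.0372] 0.367
24 [0.0161 0.0429] 0.419
27 [0.0168 0.0486] 0.471
30 [0.0172 0.0543] 0.524
33 [0.0173 0.0601] 0.576
36 [0.0171 0.0659] 0.628
39 [0.0166 0.0716] 0.681
42 [0.0158 0.0773] 0.733
45 [0.0148 0.083 ] 0.785
```

Request:
play_rows:
  series:
    - [[0.6, 0.001, 0.0016, 0, 0.017], [0.6, 0.003, 0.0049, 0, 0.052], [0.6, 0.0044, 0.0075, 0, 0.079], [0.6, 0.0057, 0.01, 0, 0.105], [0.6, 0.007, 0.0126, 0, 0.131], [0.6, 0.0081, 0.0152, 0, 0.157], [0.6, 0.0092, 0.0179, 0, 0.183], [0.6, 0.0103, 0.0206, 0, 0.209]]

```text
t: 5.65
tool_pos: [0.5927, 0.0408, 0.0808]
orientation: [3.094, -0.543, -0.0]
force: [6.7, -2.7, -8.8]
opening: 0.0233
```

```bash
python3 - <<'E'
from h import *
s=sensors.read_state();print(s['tool_pos'],s['orientation'],s['force'],s['opening'],s['wrist_torque'])
s=grab('scene')
cv2.imwrite('pics/sc8.png',cv2.resize(s['color'][175:235,285:365,::-1],None,fx=10,fy=10,interpolation=cv2.INTER_CUBIC))
E
```

```text
[0.59265264 0.0408213  0.08083146] [ 3.09363384e+00 -5.43044302e-01 -2.29143714e-04] [ 6.70657764 -2.69506066 -8.7520777 ] 0.023310592187968982 [-0.51843833 -1.01869371 -0.05658161]
```

View pics/sc8.png

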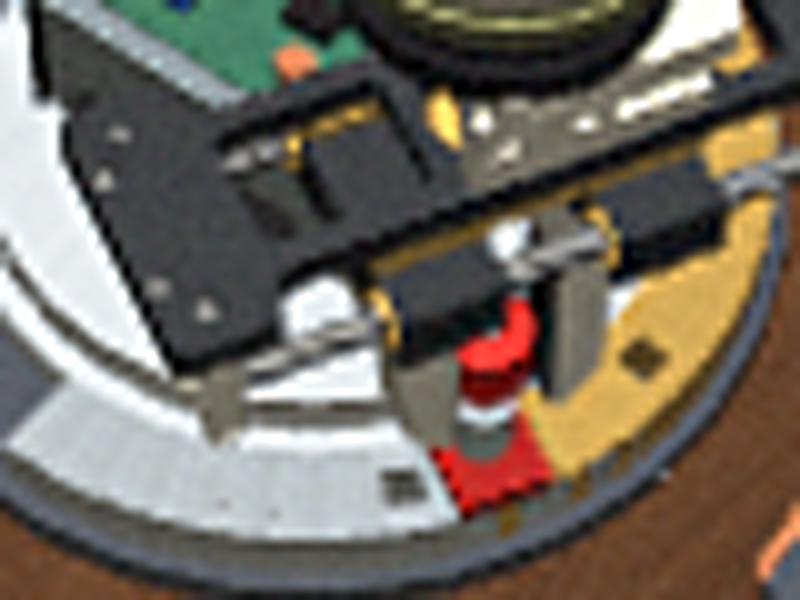

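Request:
play_rows:
  series:
    - [[0.6, 0.0015, 0.0028, 0, 0.026], [0.6, 0.0029, 0.0053, 0, 0.052], [0.6, 0.0045, 0.0109, 0, 0.105], [0.6, 0.0058, 0.0165, 0, 0.158], [0.6, 0.0068, 0.0222, 0, 0.21], [0.6, 0.0075, 0.0279, 0, 0.262], [0.6, 0.0078, 0.0317, 0, 0.297], [0.6, 0.008, 0.0355, 0, 0.332]]

```text
t: 6.5
tool_pos: [0.6003, 0.0771, 0.0811]
orientation: [-3.141, 0.022, 0.002]
force: [2.9, -0.2, -8.8]
opening: 0.0233
```

```bash
python3 - <<'E'
from h import *
s=sensors.read_state();print(s['tool_pos'],s['orientation'],s['force'],s['opening'],s['wrist_torque'])
s=grab('scene')
cv2.imwrite('pics/sc9.png',cv2.resize(s['color'][165:225,295:375,::-1],None,fx=10,fy=10,interpolation=cv2.INTER_CUBIC))
E
```

```text
[0.60025118 0.0771018  0.08105237] [-3.14138834e+00  2.22285860e-02  1.74510975e-03] [ 2.86762802 -0.15529105 -8.83883736] 0.023250709764921572 [ 0.03150895 -0.4829358  -0.04956381]
```

View pics/sc9.png

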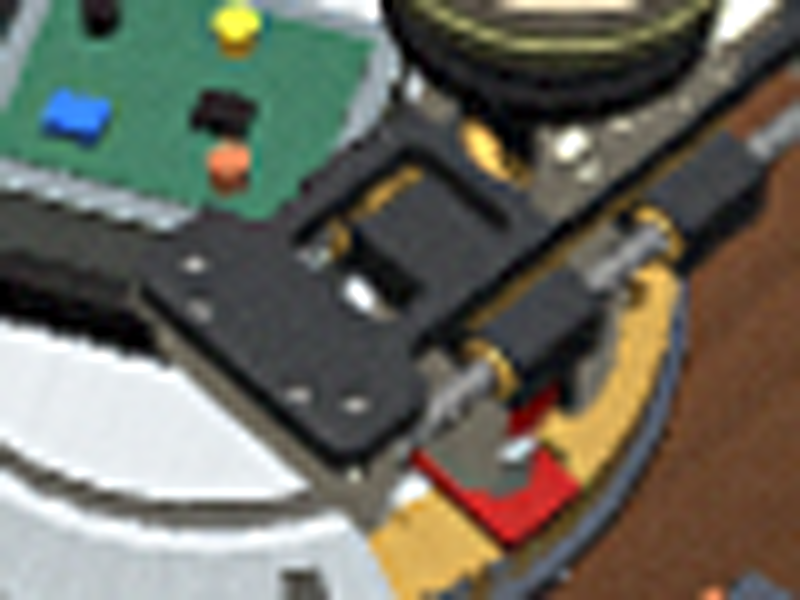

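Request:
play_rows:
  series:
    - [[0.6, 0, 0, -0.0007, 0], [0.6, 0, 0, -0.0014, 0], [0.6, 0, 0, -0.002, 0], [0.6, 0, 0, -0.002, 0]]

```text
t: 6.95
tool_pos: [0.6003, 0.0767, 0.0793]
orientation: [-3.141, 0.026, 0.001]
force: [-0.1, 2.3, -8.5]
opening: 0.0235
```

Request:
play_rows:
  series:
    - [[0.6, 0, 0, -0.0004, 0], [0.6, 0, 0, -0.0008, 0], [0.6, 0, 0, -0.0008, 0]]

```text
t: 7.25
tool_pos: [0.6003, 0.0767, 0.0786]
orientation: [-3.141, 0.026, 0.001]
force: [-1.3, 2.1, -7.2]
opening: 0.0233
```

Request:
play_rows:
  series:
    - [[0.42, 0, 0, 0, 0], [0.42, 0, 0, 0, 0], [0.42, 0, 0, 0, 0]]

```text
t: 7.55
tool_pos: [0.6018, 0.0765, 0.0801]
orientation: [3.141, -0.026, 0.004]
force: [-0.0, 0.3, 0.2]
opening: 0.0269
```

```bash
python3 - <<'E'
from h import *
s=sensors.read_state();print(s['tool_pos'],s['orientation'],s['force'],s['opening'],s['wrist_torque'])
s=grab('scene')
cv2.imwrite('pics/sc10.png',cv2.resize(s['color'][165:225,295:375,::-1],None,fx=10,fy=10,interpolation=cv2.INTER_CUBIC))
E
```

```text
[0.60177574 0.07654692 0.08009296] [ 3.14131976 -0.02559212  0.00373471] [-0.02262251  0.25229515  0.23055957] 0.026899306340580856 [-0.03138029 -0.0028525   0.02946621]
```

View pics/sc10.png

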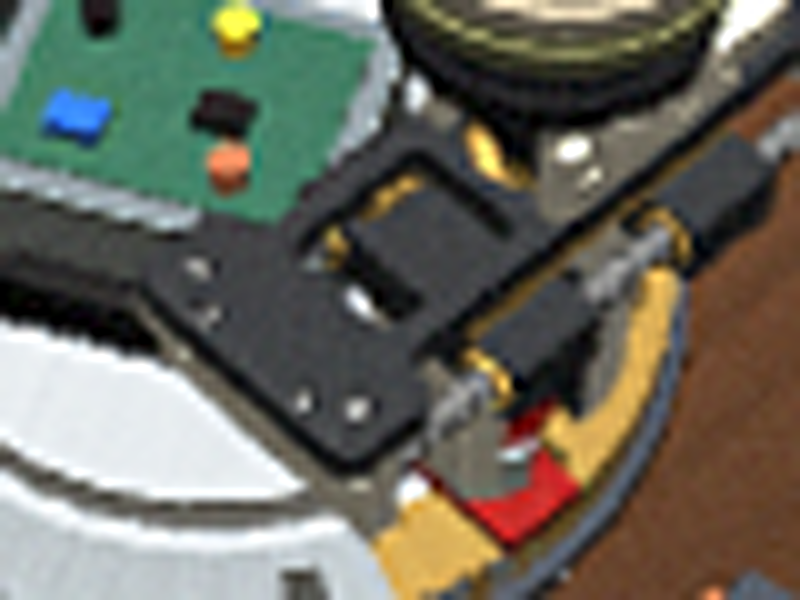

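Request:
play_rows:
  series:
    - [[0.42, 0, 0.001, 0, 0.009], [0.42, 0, 0.002, 0, 0.018], [0.42, 0, 0.003, 0, 0.027], [0.42, 0, 0.004, 0, 0.036], [0.42, 0, 0.005, 0, 0.045], [0.42, 0, 0.006, 0, 0.055], [0.42, 0, 0.007, 0, 0.064], [0.42, -0.0001, 0.008, 0, 0.073]]

```text
t: 8.4
tool_pos: [0.6009, 0.0844, 0.0791]
orientation: [3.14, 0.09, 0.001]
force: [1.3, -6.2, 2.9]
opening: 0.027
```

```bash
python3 - <<'E'
from h import *
s=sensors.read_state();print(s['tool_pos'],s['orientation'],s['force'],s['opening'],s['wrist_torque'])
s=grab('scene')
cv2.imwrite('pics/sc11.png',cv2.resize(s['color'][165:225,295:375,::-1],None,fx=10,fy=10,interpolation=cv2.INTER_CUBIC))
E
```

```text
[0.60092398 0.08438409 0.07909775] [3.13962893e+00 9.02848698e-02 9.59208952e-04] [ 1.26873809 -6.1735542   2.85070878] 0.027010630932034613 [-1.09497467 -0.01490788  0.03420261]
```

View pics/sc11.png

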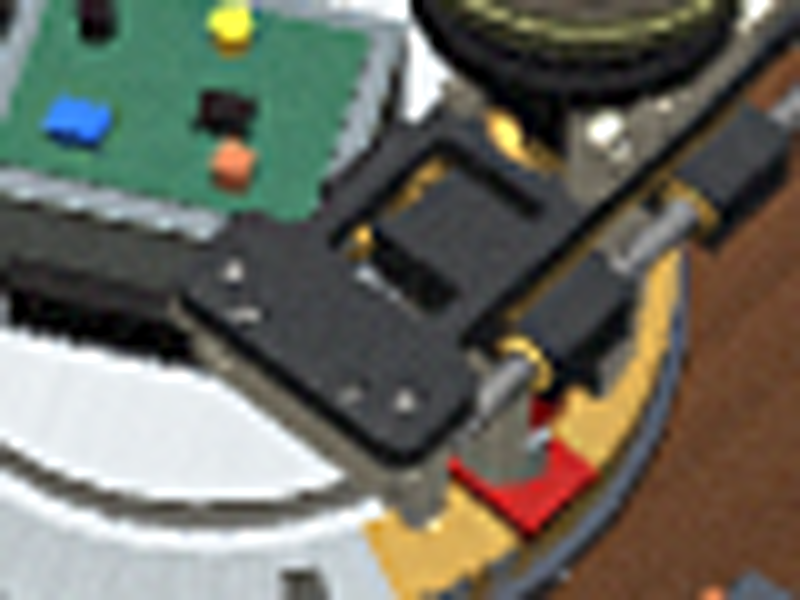

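Request:
play_rows:
  series:
    - [[0.42, 0, 0.0005, 0, 0.005], [0.42, -0.0001, 0.001, 0, 0.009], [0.42, -0.0001, 0.0015, 0, 0.014], [0.42, -0.0001, 0.002, 0, 0.018]]

```text
t: 8.85
tool_pos: [0.6008, 0.0863, 0.0791]
orientation: [3.139, 0.118, 0.001]
force: [1.0, -4.3, 1.8]
opening: 0.0272
```

```bash
python3 - <<'E'
from h import *
s=sensors.read_state();print(s['tool_pos'],s['orientation'],s['force'],s['opening'],s['wrist_torque'])
s=grab('scene')
cv2.imwrite('pics/sc12.png',cv2.resize(s['color'][165:225,295:375,::-1],None,fx=10,fy=10,interpolation=cv2.INTER_CUBIC))
E
```

```text
[0.60081855 0.08633209 0.07909975] [3.13861861e+00 1.18101746e-01 9.89227060e-04] [ 1.0116297  -4.29829829  1.79568479] 0.02718451639447822 [-0.73939496 -0.08385088  0.02021387]
```

View pics/sc12.png

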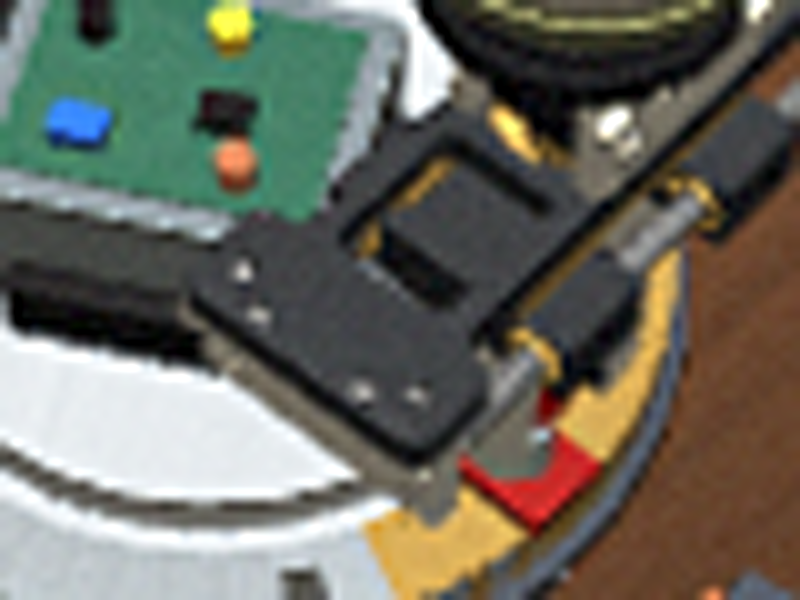

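Request:
play_rows:
  series:
    - [[0.42, 0, 0.0005, 0, 0.004], [0.42, -0.0001, 0.001, 0, 0.009], [0.42, -0.0001, 0.0015, 0, 0.013]]

```text
t: 9.2
tool_pos: [0.6007, 0.0881, 0.079]
orientation: [3.138, 0.139, 0.001]
force: [1.7, -3.9, 2.8]
opening: 0.0268
```

Request:
play_rows:
  series:
    - [[0.42, 0, 0.0005, 0, 0.004], [0.42, -0.0001, 0.001, 0, 0.009]]

```text
t: 9.4
tool_pos: [0.6006, 0.0891, 0.079]
orientation: [3.138, 0.153, 0.001]
force: [2.8, -2.9, 1.5]
opening: 0.0271
```

Request:
play_rows:
  series:
    - [[0.42, 0, 0.0005, 0, 0.004], [0.42, -0.0001, 0.001, 0, 0.009]]

```text
t: 9.6
tool_pos: [0.5998, 0.0909, 0.0785]
orientation: [-3.136, -0.167, 0.001]
force: [1.0, -0.7, 0.8]
opening: 0.0271
```

```bash
python3 - <<'E'
from h import *
s=sensors.read_state();print(s['tool_pos'],s['orientation'],s['force'],s['opening'],s['wrist_torque'])
s=grab('scene')
cv2.imwrite('pics/sc13.png',cv2.resize(s['color'][165:225,295:375,::-1],None,fx=10,fy=10,interpolation=cv2.INTER_CUBIC))
E
```

```text
[0.59984952 0.09086631 0.07851732] [-3.13629251e+00 -1.66940026e-01  1.03352402e-03] [ 1.04375467 -0.66772116  0.81019634] 0.027063194774271285 [-0.1704356  -0.11710152  0.02669281]
```

View pics/sc13.png

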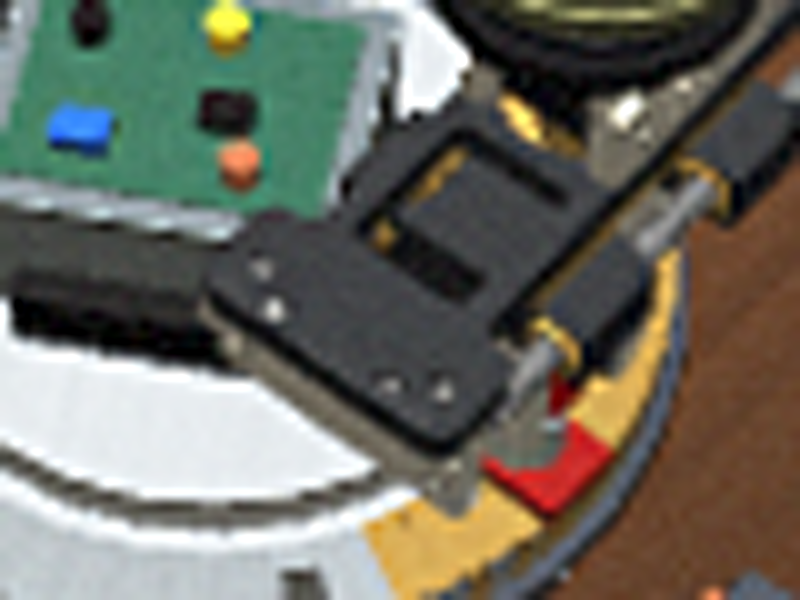

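Request:
play_rows:
  series:
    - [[0.42, 0, 0.0005, 0, 0.004], [0.42, -0.0001, 0.001, 0, 0.009]]

```text
t: 9.85
tool_pos: [0.5995, 0.0914, 0.0783]
orientation: [-3.136, -0.181, 0.002]
force: [0.3, -0.8, -0.1]
opening: 0.0273
```

Request:
play_rows:
  series:
    - [[0.42, 0, 0.0005, 0, 0.004], [0.42, -0.0001, 0.001, 0, 0.009], [0.42, -0.0001, 0.001, 0, 0.009]]

```text
t: 10.15
tool_pos: [0.6, 0.0925, 0.0788]
orientation: [-3.135, -0.195, 0.0]
force: [-0.3, -0.5, -0.4]
opening: 0.0271
```

```bash
python3 - <<'E'
from h import *
s=sensors.read_state();print(s['tool_pos'],s['orientation'],s['force'],s['opening'],s['wrist_torque'])
s=grab('scene')
cv2.imwrite('pics/sc14.png',cv2.resize(s['color'][175:220,320:380,::-1],None,fx=13,fy=13,interpolation=cv2.INTER_CUBIC))
E
```

```text
[0.59996378 0.09247985 0.07882329] [-3.13527710e+00 -1.94925272e-01  2.69163943e-05] [-0.27608522 -0.45878897 -0.38465766] 0.02711601909731242 [ 0.0507405  0.0043871 -0.016135 ]
```

View pics/sc14.png

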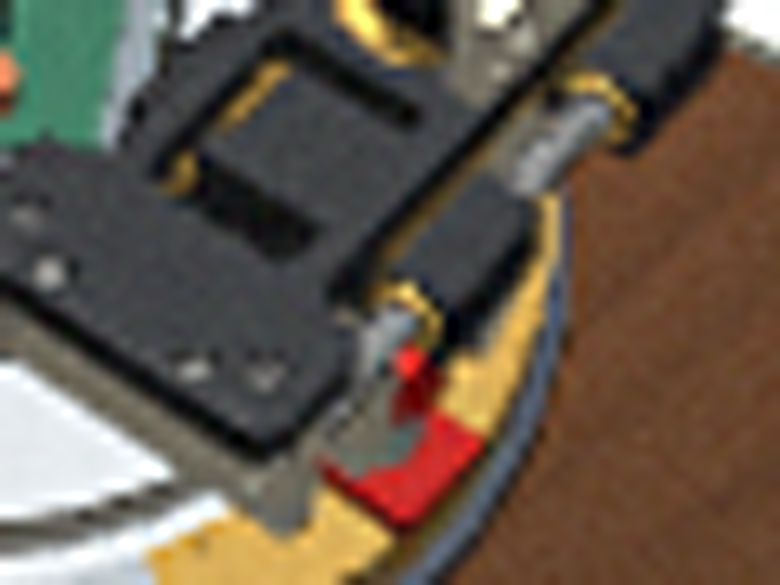

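The rod above the barrel has vanished and the knob's top now shows low at (415,360), so the plunger seems to have dropped. I'll open up, rise clear and measure.

Request:
play_rows:
  series:
    - [[-0.4, 0, 0, 0, 0], [-0.6, 0, 0, 0, 0], [-0.6, 0, 0, 0, 0], [-0.6, 0, 0, 0, 0], [-0.6, 0, 0, 0, 0], [-0.6, 0, 0, 0.02, 0], [-0.6, 0, 0, 0.06, 0], [-0.6, 0, 0, 0.1, 0]]

```text
t: 11.0
tool_pos: [0.599, 0.0922, 0.1789]
orientation: [-3.136, -0.194, 0.004]
force: [0.5, -0.3, 0.5]
opening: 0.0742
```

Request:
play_rows:
  series:
    - [[-0.6, -0.05, -0.05, 0.03, 0], [-0.6, -0.1, -0.1, 0.06, 0], [-0.6, -0.13, -0.15, 0.06, 0], [-0.6, -0.15, -0.2, 0.06, 0], [-0.6, -0.17, -0.25, 0.06, 0], [-0.6, -0.19, -0.3, 0.06, 0], [-0.6, -0.19, -0.3, 0.06, 0]]

```text
t: 11.7
tool_pos: [0.4165, -0.1925, 0.2388]
orientation: [3.135, 0.195, 0.002]
force: [1.1, -1.2, 0.2]
opening: 0.0744
```

```bash
python3 - <<'E'
from h import *
s=sensors.read_state();print(s['tool_pos'],s['force'],s['opening'])
for n in('scene','top'): grab(n)
t=load('top');s=load('scene')
cv2.imwrite('pics/top20.png',cv2.resize(t['color'][140:300,190:400,::-1],None,fx=3.7,fy=3.7,interpolation=cv2.INTER_CUBIC))
cv2.imwrite('pics/sc20.png',cv2.resize(s['color'][140:290,220:420,::-1],None,fx=4,fy=4,interpolation=cv2.INTER_CUBIC))
E
```

```text
[ 0.41645042 -0.19251177  0.23883556] [ 1.07750358 -1.22341466  0.19667797] 0.07437294624811336
```

View pics/sc20.png

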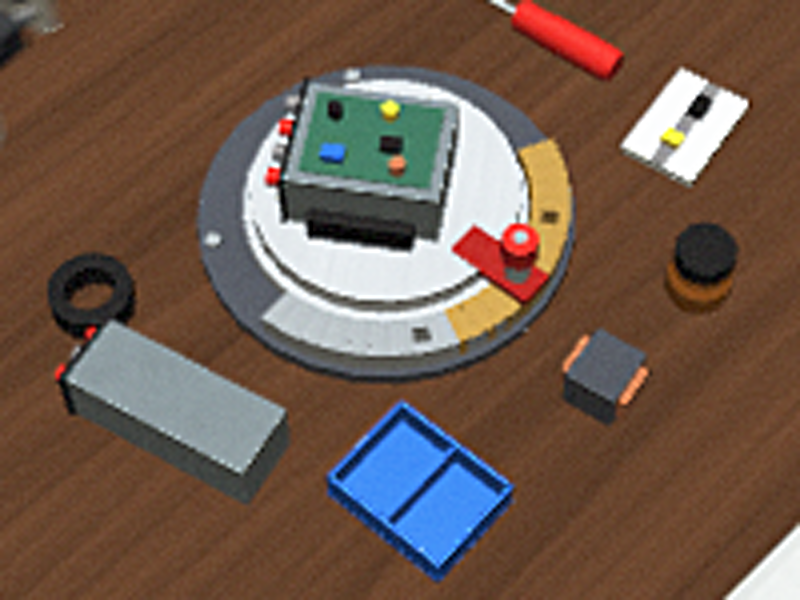

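View pics/top20.png

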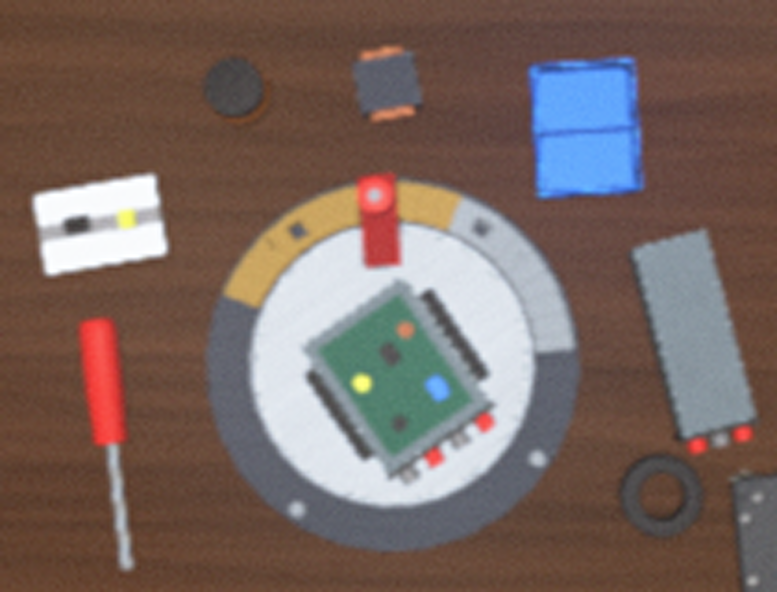

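```bash
python3 - <<'E'
from h import *
t=load('top');s=load('scene')
T=lambda x,y:((x+.5)/3.7-.5+190,(y+.5)/3.7-.5+140)
S=lambda x,y:((x+.5)/4-.5+220,(y+.5)/4-.5+140)
for a,b in(((374,195),(520,237)),):
    print(tri(ray(t,*T(*a)),ray(s,*S(*b))))
    for c,q in((t,T(*a)),(s,S(*b))):
        u,v=map(int,np.round(q)); print([deep(c,u+i,v+j)[2].round(4) for i in(-1,0,1) for j in(-1,0,1)])
    d=atz(t,*T(*a),.086)[:2]-[.48806,.08103]; print(np.hypot(*d),np.degrees(np.arctan2(d[1],d[0])))
    print(atz(s,*S(*b),.086))
cv2.imwrite('pics/sc21.png',cv2.resize(s['color'][185:225,325:375,::-1],None,fx=14,fy=14,interpolation=cv2.INTER_CUBIC))
E
```

```text
(array([0.59758455, 0.09363399, 0.08124183]), np.float64(7.582165792713358e-05))
[np.float64(0.0887), np.float64(0.0859), np.float64(0.085), np.float64(0.0814), np.float64(0.0802), np.float64(0.0824), np.float64(0.0831), np.float64(0.0804), np.float64(0.082)]
[np.float64(0.0815), np.float64(0.0822), np.float64(0.084), np.float64(0.0847), np.float64(0.9824), np.float64(0.0846), np.float64(0.0843), np.float64(0.0855), np.float64(0.0843)]
0.10987657447714115 6.478709123187797
[0.59959093 0.09112146 0.086     ]
```

View pics/sc21.png

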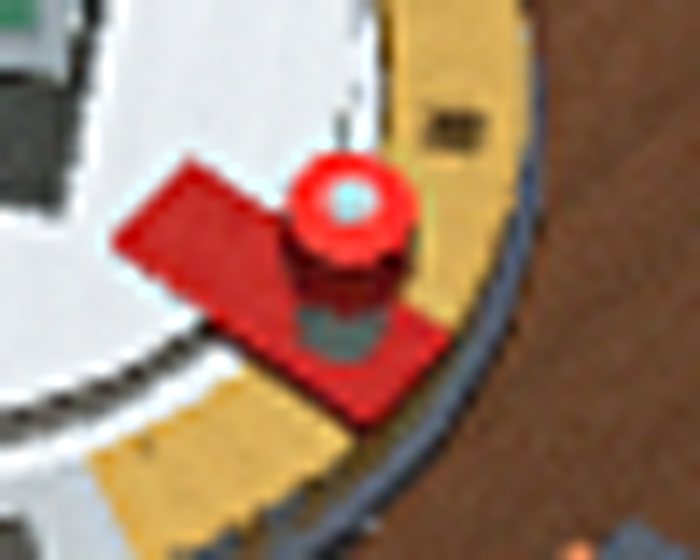

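```bash
python3 - <<'E'
import cv2,numpy as np
a=cv2.imread('pics/sc1.png')[255:365,370:470];b=cv2.imread('pics/sc20.png')[203:313,470:570]
cv2.imwrite('pics/cmp.png',cv2.resize(np.hstack([a,b]),None,fx=4,fy=4))
E
```

```text
(no output)
```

View pics/cmp.png

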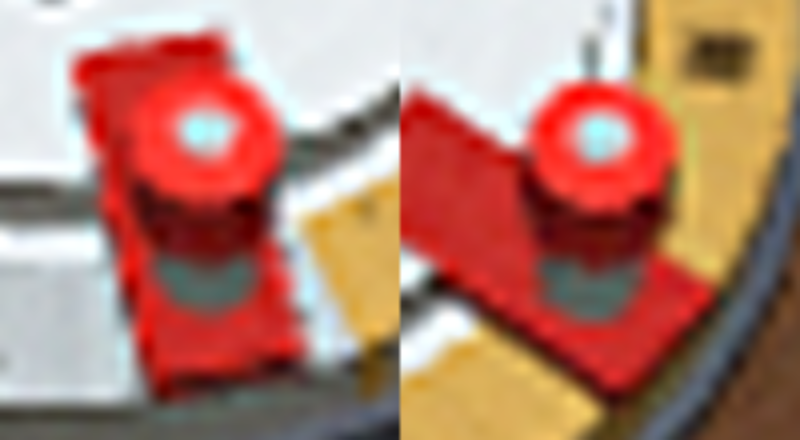

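The knob's cap sits the same height above its barrel as at the start (about 182 px then, 185 px now), one hole on. The second brass hole is still open at (720,50).

```bash
python3 -c "
from h import *
print(sensors.read_state()['force'],sensors.read_state()['dq'].round(3)); print(robot.close_job())"
```

```text
[0.58645175 0.72423671 0.06919878] [ 0.101  0.013 -0.004  0.049  0.002  0.108]
the job is handed in; nothing more can be done
None
```

The stage is one station on, about 38° counterclockwise, with the plunger down in the first brass hole. I handed the job in at about 12 s, with the gripper clear of everything.

**How it went:** I gripped the knob and pulled it up about 11 mm. I swung it to about 31° and let the pin rest on the ring. With the fingers loose around the knob, I then pushed it along in steps of 1 to 1.5 mm. The push force fell from 3–6 N to under 1 N as the pin dropped in.

**What the last checks showed:**
- **Hole:** the ear covers the first brass hole. The starting hole and the second brass hole are both open.
- **Plunger height:** the cap triangulated at 81 mm, against 79.5 mm at the start by the same method. Its height above the barrel matches the start to within about 1 mm. Resting on the ring it would stand 9 mm higher.
- **Other things on the bench:** they look unmoved in the pictures; I did not measure them.

**What disagreed or was not tested:**
- The two cameras disagreed by 3–4 mm on positions, so I centred on the knob by finger contact and force. During that centring there was a brief 3.5 N sideways load on the seated pin.
- Push forces of up to about 6 N while sliding were above the 2–3 N expected.
- I did not push on the stage to test the lock, so as not to load the pin.

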